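Screw the adjusting ring onto the coffee grinder

TASK

Put the black adjusting ring over the threaded stud of the coffee grinder and screw it on clockwise until it meets the spring collar and turning it clearly gets harder; then give it about a tenth of a turn more, so that it stays snug on the collar, and let go. Do not overtighten it or force it down on the thread, and leave everything else on the worktop where it stands.

Things in the scene. Friction and masses are not known exactly. Their poses are not given: they have to be found in the camera images.
- ring: loose black knurled ring, 48 mm across, 26 mm tall, bore 30 mm right through, 0.1 to 0.16 kg; lies flat on the worktop at first. Origin: its centre (mid height), z along the axis. Two steel pins 3.5 mm thick stand into the bore at half height along its +x and -x (white dots mark them on top), 19 mm apart tip to tip. Same either way up and after half a turn. Grip it across its outside from above.
- grinder: coffee grinder, grey with a wooden band, fixed to the worktop; foot 92 mm across, body 68 mm. Origin: centre of the foot, on the worktop, z up; the stud, thread and collar are on its z axis. The pins of the ring, set down at any yaw, come to rest on the thread with the ring's centre 107 to 116 mm above the worktop; from there about 0.2 to 1.1 clockwise turns bring it to the collar.
- collar: sprung rubber-faced brass collar on the stud, 38 mm across. Origin: centre of its top face, at rest 87 to 91 mm above the worktop, different each time. It does not turn; it yields 3.5 mm at most: 4 N to start, then 7 N per mm: 15 N after a tenth of a turn (snug: 7 to 24 N). Torque to screw the ring on: about 0.012 N m per N, 0.15 to 0.2 N m when right (true only in slow or small steps).
- thread_end (a point): on the axis at the thread's upper end, 112 mm up. Two-start right-hand thread, 26 mm over its crests, 16 mm lead, its two upper ends at the grinder's +x and -x: clockwise from above lowers the ring 2.5 mm per rad. About 1 mm axial and sideways play. Before the pins are under the thread (up to half a turn) the ring lifts off. It holds by friction when let go and turns freely until the collar.
- stud_tip (a point): tapered top end of the steel stud, on its axis, 124 mm above the worktop; the bare core is 16 mm thick above the thread
- housing_top (a point): on the axis, at the flat top of the grinder's housing (62 mm across there), 75 mm above the worktop
- green_mug: bystander: green mug, 92 mm wide, 100 mm tall; origin under its centre
- flat_tin: bystander: flat round tin, 86 mm across, 40 mm tall; origin under its centre
- timer: bystander: red and white egg timer, 67 mm across, 56 mm tall; origin under its centre
- teaspoon: bystander: steel teaspoon, 137 mm long; origin under its centre
- jar: bystander: jar with a red lid, 60 mm across, 86 mm tall; origin under its centre
Not all that is in view belongs to the job. Several things have the shape of the ring; the one meant has the colours described above.

How it is judged:
By the outcome, as a careful person would: the job done as asked, in the order asked, and still so for the second after the job is handed in, with the robot touching nothing.
It also fails if it takes over 72 s, if anything falls off the work surface, if the arm or the gripper's body presses on something with over 40 N, if the wrist force passes 120 N, or if a joint passes its speed limit or range.

ROBOT

A 6-joint arm with a two-finger parallel gripper is mounted at the origin on a cart in front of the work surface, level with it; the furniture and walls round the work are solid. World frame = base frame: x ahead of the robot, y to its left, z up, the work surface at z = 0. Lengths are in m, angles in rad, forces in N, time in s.
With the tool pointing down it reaches from about 0.35 to 0.975 m from the base axis. Payload 4.9 kg.
Tool frame: the origin (TCP) lies on the centre line of the jaws, within the pads' length; the fingertips stand manip.tip_reach ahead of it and the grasp point (between the pads) is the TCP (manip.tip_reach is the distance from the TCP to the fingertips, in m); z points along the fingers, y is the line along which they close (so a half turn about z gives the same grasp; the last joint's range is limited). The gripper opens to 85 mm and grips with 20 to 120 N. Pads are 22 mm wide; open, the fingers measure 114 mm over their backs; the gripper's body (76 mm by 85 mm) begins 54 mm behind the grasp point. The pads swing forward as they close: fully open they stand 13 mm farther back than shut.
Start: joints at [1.001, 0.053, 1.613, -0, 1.476, -0.119], TCP at [0.272, 0.563, 0.25] pointing down, gripper open.
Joint ranges: [-3.01, 3.01], [-1.01, 2.22], [0.06, 2.58], [-1.02, 4.17], [0.09, 2.62], [-3.14, 3.14]. Speed limits (rad/s): [2.57, 2.57, 3.14, 3.14, 3.14, 3.14].

INTERFACE

Orientations are given as a unit quaternion [w, x, y, z].
In Python, from plant import manip gives the robot as it stands. The module is installed in compiled form; this text tells all that it offers.
- The arm moves only by the tool move_arm, never from a script. Its argument "rows" is a list of rows, each a list of 7 numbers: the shift along the tool's x, y, z in cm, then the turn, a rotation vector about the tool's x, y, z in degrees, then the opening, from -1 (shut) to 1 (fully open). In form: [[tx, ty, tz, ax, ay, az, jaw], ...]. A call has 1 to 20 rows; each row shifts and turns the commanded pose from where the row before left it, along the tool's axes as they then stand; what a row does not reach is not made up. A row lasts 1/12 s, in which the tool goes at most 41.7 mm and 7.16 degrees, less where a joint would pass 70% of its speed; a pose out of reach is approached as far as the arm can. A call is refused whole if a number of a shift passes 4.17 or a number of a turn 7.16, either way. A call with a gripper value outside its range is refused whole. The fingers move at their own pace and stop on an object; the grip force is fixed at half the most. Time passes only in rows, so rows that do not move let the fingers close. It gives the time, the measured TCP pose, the force, the opening and the grip force at its end, in the units of the state.
- manip.state(): the state, without advancing time (a new reading comes with each control period).
- manip.grab_frame(name): name is "scene" or "top" or "wrist"; returns a dict with "img" (420x560x3 uint8, blue, green, red), "mtx" (3x3 intrinsics, pixels), "R" (3x3) and "t" (3): a world point X has camera coordinates R X + t. Camera axes: x right, y down, z forward; pixel columns grow to the right and rows downward; lengths in m; the calibration is good to about 2 mm. A picture is of the moment at which its call begins. There is no depth.
- manip.job_done(): hands the job in; it is judged then, once.
The state is a dict: "time": time; "joint_pos": joint angles; "joint_vel": joint speeds; "joint_efforts": joint torques, N m; "tool_pos": TCP position; "tool_rot": TCP orientation; "contact_force": force on the tool from outside, world axes, zero at the start; "ft_torque": the same for the moment, N m; "gripper_width": opening from 0.0 (shut) to 1.0 (fully open); "grasp_force": force on a finger pad.
Only numpy, scipy, OpenCV 4.12 (cv2) and the standard library are available. Lean on these libraries where they do the work, as an engineer would, in place of code of your own. Each camera call takes 0.05 s, during which the arm holds its last target. There are 200 camera calls.

## Working session

There is one attempt and no reset: what is moved stays moved. The work goes in short steps, Python scripts to look and compute and a tool call to move; the robot and the scene stay as the last step left them, time stands still between calls to the robot, and variables do not carry over. Pictures are saved under pics/ and viewed, at most 10 in all, crops included, and the job is handed in when it is done.

Besides the shell and the picture viewer there is one more tool, called after "Request:" by a JSON object that holds its "api" and its "payload", one argument or row to a line. move_arm: Moves the arm, as the interface text tells. Its arguments: {"type":"object","properties":{"rows":{"type":"array","items":{"type":"array","items":{"type":"number"}}}},"required":["rows"]}

```bash
mkdir -p pics; cat > h.py <<'E'
import numpy as np, cv2
from plant import manip
def ray(f,u,v,z):
    d=f["R"].T@np.linalg.inv(f["mtx"])@np.array([u,v,1.]); c=-f["R"].T@f["t"]
    return c+d*(z-c[2])/d[2]
def proj(f,X):
    p=f["mtx"]@(f["R"]@np.array(X)+f["t"]); return p[:2]/p[2]
E
python3 - <<'E'
from h import *
for n in("scene","top"):
    f=manip.grab_frame(n); cv2.imwrite(f"pics/{n}0.png",f["img"]); np.savez(f"{n}0.npz",**f); print(n,-f["R"].T@f["t"],f["R"][2])
print(manip.state(), manip.tip_reach)
E
```

```text
scene [0.05799706 0.34628334 0.85294845] [ 0.50599162 -0.44296227 -0.74010601]
top [ 0.39013524 -0.09219074  1.0942123 ] [ 0.16603515 -0.02877667 -0.98569987]
{'time': 0.1, 'joint_pos': array([ 1.00101247e+00,  5.32766443e-02,  1.61413921e+00,  1.27919848e-05,
        1.47599182e+00, -1.19003954e-01]), 'joint_vel': array([ 0.00074315, -0.00040758, -0.00119492,  0.00036749, -0.0045541 ,
       -0.00095295]), 'joint_efforts': array([ 3.69681766e-04, -3.94901097e+01, -3.71364176e+01, -1.26715481e-04,
        3.92633054e-03,  1.89020204e-05]), 'tool_pos': array([0.27200924, 0.5621278 , 0.24920517]), 'tool_rot': array([-3.12391138e-04,  2.23486972e-01,  9.74706494e-01, -8.52069131e-04]), 'contact_force': array([0.16731565, 0.42789531, 0.41590334]), 'ft_torque': array([0.03109404, 0.02945207, 0.01107597]), 'grasp_force': 0.0, 'gripper_width': 1.0034699872046902} 0.019
```

View pics/scene0.png

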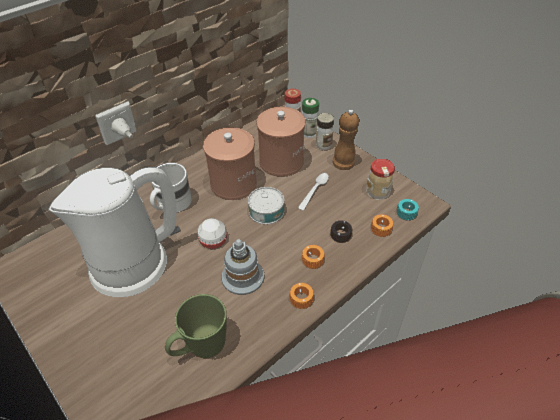

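View pics/top0.png

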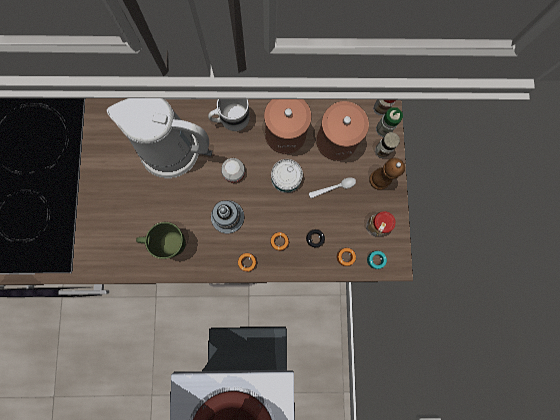

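Scene view: black ring at (341,231), grinder at (243,270). Top view: ring at (316,239), grinder at (227,216). Now I'll measure both in each view.

```bash
python3 - <<'E'
from h import *
out=[]
for n,(rx,ry),(gx,gy) in(("scene",(341,231),(243,262)),("top",(316,239),(227,216))):
    f=dict(np.load(f"{n}0.npz")); im=f["img"]
    x0,y0=rx-22,ry-22; c=im[y0:y0+44,x0:x0+44]
    m=(c.max(2)<55).astype(np.uint8)
    cs,_=cv2.findContours(m,0,2); k=max(cs,key=cv2.contourArea)
    (u,v),r=cv2.minEnclosingCircle(k); M=cv2.moments(cv2.convexHull(k)); 
    cu,cv=M['m10']/M['m00']+x0,M['m01']/M['m00']+y0
    print(n,"ring",cu,cv,r,cv2.contourArea(k),ray(f,cu,cv,.013))
    print(" grinder foot seed",ray(f,gx,gy,0.05))
    big=[cv2.resize(im[b-60:b+60,a-60:a+60] if s else im[b-25:b+25,a-25:a+25],(400,400),interpolation=2) for s,a,b in((0,rx,ry),(1,gx,gy))]
    out.append(np.hstack(big))
o=np.vstack(out); cv2.imwrite("pics/c0.png",cv2.resize(o,(600,600)))
E
```

```text
scene ring 340.48148148148147 234.9920634920635 10.249003410339355 95.0 [ 0.49114655 -0.2129902   0.013     ]
 grinder foot seed [0.55841973 0.01374716 0.05      ]
top ring 315.1166666666667 238.212 9.470084190368652 239.5 [ 0.49887937 -0.22304895  0.013     ]
 grinder foot seed [0.55558529 0.01342398 0.05      ]
```

View pics/c0.png

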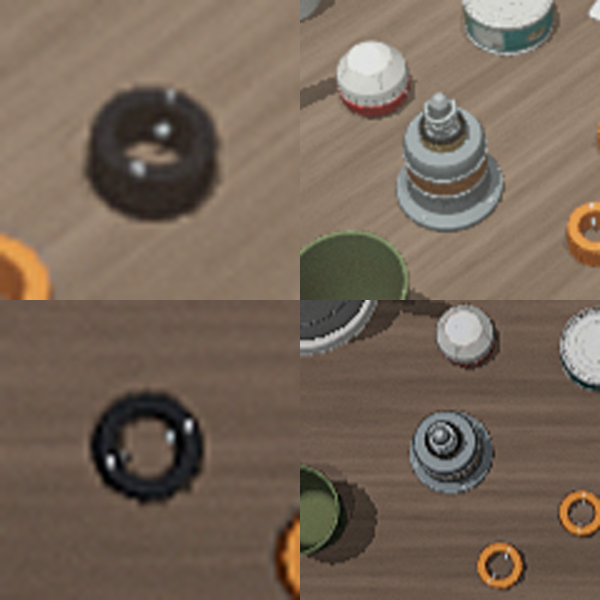

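Crops: the ring is centred at (341.3,231.5) in scene and (315.7,238.3) in top, with white dots up-right and down-left. The stud tip is at (238.2,240.8) in scene and (222.6,209.6) in top.

```bash
python3 - <<'E'
from h import *
from scipy.spatial.transform import Rotation as Ro
s=dict(np.load("scene0.npz"));t=dict(np.load("top0.npz"))
def tri(a,b):
    P=[f["mtx"]@np.c_[f["R"],f["t"]] for f in(s,t)]
    X=cv2.triangulatePoints(P[0],P[1],np.array(a,float),np.array(b,float)).ravel(); return X[:3]/X[3]
print("ring",tri((341.3,231.5),(315.7,238.3)),ray(s,341.3,231.5,.013),ray(t,315.7,238.3,.013))
print("tip",tri((238.2,240.8),(222.6,209.6)),ray(s,238.2,240.8,.122),ray(t,222.6,209.6,.122))
print("foot top",ray(t,227.4,216,.005), ray(s,243.5,275.5,.008))
d=[ray(t,291+a/6,214+b/6,.026) for a,b in((110,160),(188,127))]; print("dots",d,np.degrees(np.arctan2(*(d[1]-d[0])[1::-1])))
print("mug",ray(t,165,241,.05),"timer",ray(t,233,170,.03),"orange",ray(t,280,241,.013),ray(t,247,262,.013),ray(t,347,257,.013))
q=manip.state()["tool_rot"]; R=Ro.from_quat(q[[1,2,3,0]]).as_matrix();print(R)
def tomove(p): print("tool shift cm",R.T@(np.array(p)-manip.state()["tool_pos"])*100)
tomove([.50,-.223,.20])
f=manip.grab_frame("wrist"); print("wrist cam", -f["R"].T@f["t"]-manip.state()["tool_pos"],f["R"][2])
E
```

```text
ring [ 0.49924504 -0.22506439  0.00849996] [ 0.49700682 -0.22193366  0.013     ] [ 0.49862793 -0.22463814  0.013     ]
tip [0.56065169 0.01748462 0.12081596] [0.5600239  0.01813704 0.122     ] [0.5602088  0.01714352 0.122     ]
foot top [0.56270957 0.01687668 0.005     ] [0.55608854 0.01799807 0.008     ]
dots [array([ 0.49105622, -0.20570802,  0.026     ]), array([ 0.50568062, -0.241213  ,  0.026     ])] -67.61337874086776
mug [0.49054013 0.1735221  0.05      ] timer [6.86582515e-01 5.29608013e-04 3.00000000e-02] orange [ 0.49193305 -0.12717539  0.013     ] [ 0.43602521 -0.03788061  0.013     ] [ 0.44720858 -0.30847342  0.013     ]
[[-9.00106952e-01  4.35667873e-01 -9.89832041e-04]
 [ 4.35668937e-01  9.00105695e-01 -1.52140393e-03]
 [ 2.28126642e-04 -1.80066533e-03 -9.99998353e-01]]
tool shift cm [-54.72830915 -60.72811542   5.01739115]
wrist cam [-0.06610486  0.03258306  0.12323609] [ 0.26137268 -0.12836696 -0.95666412]
```

Request:
{"api": "move_arm", "payload": {
  "rows": [
    [-2.7, -3.0, 0.2, 0, 0, 0, 1],
    [-2.7, -3.0, 0.2, 0, 0, 0, 1],
    [-2.7, -3.0, 0.2, 0, 0, 0, 1],
    [-2.7, -3.0, 0.2, 0, 0, 0, 1],
    [-2.7, -3.0, 0.2, 0, 0, 0, 1],
    [-2.7, -3.0, 0.2, 0, 0, 0, 1],
    [-2.7, -3.0, 0.2, 0, 0, 0, 1],
    [-2.7, -3.0, 0.2, 0, 0, 0, 1],
    [-2.7, -3.0, 0.2, 0, 0, 0, 1],
    [-2.7, -3.0, 0.2, 0, 0, 0, 1],
    [-2.7, -3.0, 0.2, 0, 0, 0, 1],
    [-2.7, -3.0, 0.2, 0, 0, 0, 1],
    [-2.7, -3.0, 0.2, 0, 0, 0, 1],
    [-2.7, -3.0, 0.2, 0, 0, 0, 1],
    [-2.7, -3.0, 0.2, 0, 0, 0, 1],
    [-2.7, -3.0, 0.2, 0, 0, 0, 1],
    [-2.7, -3.0, 0.2, 0, 0, 0, 1],
    [-2.7, -3.0, 0.2, 0, 0, 0, 1],
    [-2.7, -3.0, 0.2, 0, 0, 0, 1],
    [-0.7, -0.7, 0.2, 0, 0, 0, 1]
  ]
}}

```text
time: 1.82
tool_pos: [0.4894, -0.1881, 0.21]
tool_rot: [0.0, 0.226, 0.974, -0.001]
contact_force: [-1.0, 0.0, 0.6]
gripper_width: 0.998
grasp_force: 0.0
```

Request:
{"api": "move_arm", "payload": {
  "rows": [
    [0, 0, 0, 0, 0, -7, 1],
    [0, 0, 0, 0, 0, -7, 1],
    [0, 0, 0, 0, 0, -7, 1],
    [0, 0, 0, 0, 0, -7, 1],
    [0, 0, 0, 0, 0, -7, 1],
    [0, 0, 0, 0, 0, -7, 1],
    [0, 0, 0, 0, 0, -7, 1],
    [0, 0, 0, 0, 0, -7, 1],
    [0, 0, 0, 0, 0, -7, 1],
    [0, 0, 0, 0, 0, -7, 1],
    [0, 0, 0, 0, 0, 0, 0.6],
    [0, 0, 0, 0, 0, 0, 0.6],
    [0, 0, 0, 0, 0, 0, 0.6]
  ]
}}

```text
time: 2.9
tool_pos: [0.4888, -0.1831, 0.2101]
tool_rot: [-0.0, -0.375, 0.927, 0.0]
contact_force: [-0.2, 0.1, 0.3]
gripper_width: 0.8
grasp_force: 0.0
```

```bash
python3 - <<'E'
from h import *
s=manip.state(); print(s["joint_pos"],s["tool_pos"],s["contact_force"],s["ft_torque"],s["gripper_width"],s["time"])
f=manip.grab_frame("wrist"); cv2.imwrite("pics/w1.png",f["img"]); np.savez("w1.npz",**f)
E
```

```text
[-5.01007743e-01 -1.68066514e-01  1.89227089e+00  3.57750991e-05
  1.41773976e+00 -2.84043333e+00] [ 0.4888365  -0.18308502  0.21011894] [-0.17373806  0.1403902   0.34399131] [0.02131025 0.04883947 0.01615927] 0.8002872532890599 2.9
```

View pics/w1.png

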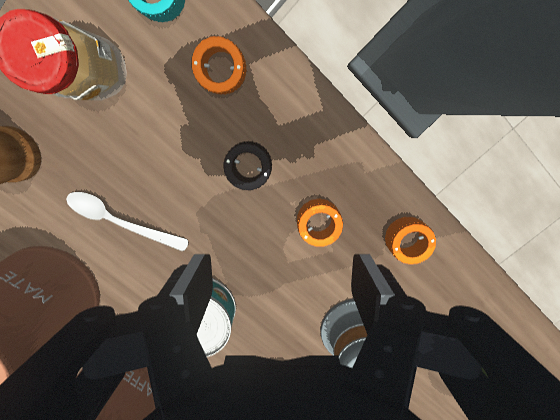

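Wrist view: the black ring is at (248,165) with dots at about (230,160) and (265,174). I'll refine its centre with a mask.

```bash
cat >> h.py <<'E'
from scipy.spatial.transform import Rotation as Ro
def toolR():
    q=manip.state()["tool_rot"]; return Ro.from_quat(q[[1,2,3,0]]).as_matrix()
def shift(p): return toolR().T@(np.array(p)-manip.state()["tool_pos"])*100
E
python3 - <<'E'
from h import *
f=dict(np.load("w1.npz")); c=f["img"][130:200,213:283]
for th in(55,65):
    m=(c.max(2)<th).astype(np.uint8)
    k=max(cv2.findContours(m,0,2)[0],key=cv2.contourArea)
    M=cv2.moments(cv2.convexHull(k)); u,v=M['m10']/M['m00']+213,M['m01']/M['m00']+130
    p=ray(f,u,v,.015); print(th,u,v,cv2.minEnclosingCircle(k),p)
    h=cv2.convexHull(k)[:,0]+[213,130]; w=np.array([ray(f,*a,.02)[:2] for a in h]); print(np.ptp(w,0))
p[2]=.06; print(p,shift(p)); print(ray(f,230,160,.026)-ray(f,265,174,.026))
E
```

```text
55 247.46687429218574 164.80360513401283 ((34.532623291015625, 35.00531005859375), 24.417558670043945) [ 0.49842961 -0.22304249  0.015     ]
[0.04973841 0.04761466]
65 247.40237442922376 165.1056621004566 ((34.49333953857422, 35.05120849609375), 24.570844650268555) [ 0.49870761 -0.22287991  0.015     ]
[0.05035245 0.04827239]
[ 0.49870761 -0.22287991  0.06      ] [ 2.05280765 -3.54402276 15.01399915]
[ 0.01384604 -0.03452595  0.        ]
```

Request:
{"api": "move_arm", "payload": {
  "rows": [
    [1.0, -1.75, 2, 0, 0, 0, 0.6],
    [1.05, -1.8, 2, 0, 0, 0, 0.6],
    [0, 0, 3, 0, 0, 0, 0.6],
    [0, 0, 3, 0, 0, 0, 0.6],
    [0, 0, 3, 0, 0, 0, 0.6],
    [0, 0, 2, 0, 0, 0, 0.6],
    [0, 0, 0, 0, 0, 0, 0.6]
  ]
}}

```text
time: 3.53
tool_pos: [0.4954, -0.221, 0.0548]
tool_rot: [-0.003, -0.375, 0.927, 0.004]
contact_force: [-0.7, -0.8, -0.5]
gripper_width: 0.802
grasp_force: 0.0
```

```bash
python3 - <<'E'
from h import *
print(shift([.4986,-.223,.024]),manip.state()["tool_pos"])
f=manip.grab_frame("wrist"); cv2.imwrite("pics/w2.png",f["img"]); print(proj(f,[.4986,-.223,.026]))
E
```

```text
[-0.09606888 -0.39801573  3.07385978] [ 0.49541072 -0.22097743  0.05477927]
[274.83542583 256.16216319]
```

View pics/w2.png

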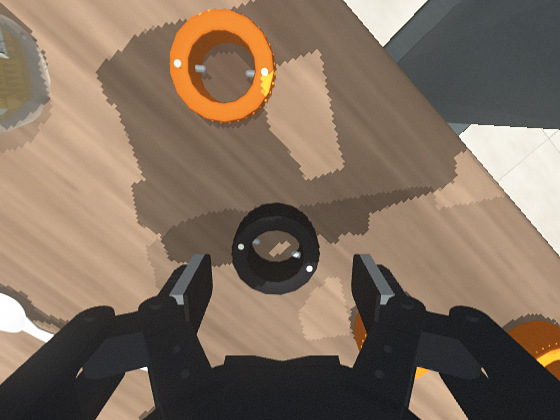

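Wrist view: the dots at (241,247) and (310,269) put the ring's top centre at (275,258), against a predicted (275,256), so the position agrees. I'll go down and grip.

Request:
{"api": "move_arm", "payload": {
  "rows": [
    [0, -0.2, 0.6, 0, 0, 0, 0.6],
    [0, -0.15, 0.6, 0, 0, 0, 0.6],
    [0, 0, 0.6, 0, 0, 0, 0.6],
    [0, 0, 0.6, 0, 0, 0, 0.6],
    [0, 0, 0.4, 0, 0, 0, 0.6],
    [0, 0, 0, 0, 0, 0, 0.6],
    [0, 0, 0, 0, 0, 0, 0.3],
    [0, 0, 0, 0, 0, 0, 0.1],
    [0, 0, 0, 0, 0, 0, -0.1],
    [0, 0, 0, 0, 0, 0, -0.3],
    [0, 0, 0, 0, 0, 0, -0.3],
    [0, 0, 0, 0, 0, 0, -0.3]
  ]
}}

```text
time: 4.58
tool_pos: [0.5014, -0.2254, 0.0332]
tool_rot: [-0.0, -0.376, 0.927, 0.0]
contact_force: [-2.4, 1.6, 4.9]
gripper_width: 0.537
grasp_force: 60.4
```

```bash
python3 - <<'E'
from h import *
s=manip.state(); print(s["tool_pos"],s["contact_force"],s["ft_torque"],s["gripper_width"],s["grasp_force"],shift([.4986,-.223,.024]))
E
```

```text
[ 0.50144728 -0.22541719  0.03322835] [-2.36081635  1.59887036  4.88863719] [ 0.50601189  0.60557962 -0.01445725] 0.5373210371226262 60.40794915519655 [0.03583848 0.37102889 0.92313358]
```

Request:
{"api": "move_arm", "payload": {
  "rows": [
    [0, 0, 0, 0, 0, 0, 0.3],
    [0, 0, 0, 0, 0, 0, 0.5],
    [0, 0, 0, 0, 0, 0, 0.5],
    [0, 0, 0.3, 0, 0, 0, 0.5],
    [0, 0, 0.3, 0, 0, 0, 0.5],
    [0, 0, 0.3, 0, 0, 0, 0.5],
    [0, 0, 0, 0, 0, 0, 0.5],
    [0, 0, 0, 0, 0, 0, 0.5]
  ]
}}

```text
time: 5.25
tool_pos: [0.5011, -0.2254, 0.0227]
tool_rot: [-0.0, -0.376, 0.927, 0.0]
contact_force: [-0.8, 0.3, -0.4]
gripper_width: 0.754
grasp_force: 0.0
```

Request:
{"api": "move_arm", "payload": {
  "rows": [
    [0, 0, 0, 0, 0, 0, 0.3],
    [0, 0, 0, 0, 0, 0, 0.1],
    [0, 0, 0, 0, 0, 0, -0.1],
    [0, 0, 0, 0, 0, 0, -0.3],
    [0, 0, 0, 0, 0, 0, -0.3],
    [0, 0, 0, 0, 0, 0, -0.3]
  ]
}}

```text
time: 5.75
tool_pos: [0.5018, -0.2259, 0.0239]
tool_rot: [0.0, -0.376, 0.927, -0.0]
contact_force: [-1.1, 0.9, 5.7]
gripper_width: 0.542
grasp_force: 61.7
```

Request:
{"api": "move_arm", "payload": {
  "rows": [
    [0, 0, -1, 0, 0, 0, -0.3],
    [0, 0, -2.5, 0, 0, 0, -0.3],
    [0, 0, -3, 0, 0, 0, -0.3],
    [0, 0, -3, 0, 0, 0, -0.3],
    [0, 0, -3, 0, 0, 0, -0.3],
    [0, 0, -3, 0, 0, 0, -0.3],
    [-2.1, 1.3, -1, 0, 0, 0, -0.3],
    [-2.7, 1.7, -1, 0, 0, 0, -0.3],
    [-2.7, 1.7, 0, 0, 0, 0, -0.3],
    [-2.7, 1.7, 0, 0, 0, 0, -0.3],
    [-2.7, 1.7, 0, 0, 0, 0, -0.3],
    [-2.7, 1.7, 0, 0, 0, 0, -0.3],
    [-2.7, 1.7, 0, 0, 0, 0, -0.3],
    [-2.1, 1.3, 0, 0, 0, 0, -0.3],
    [-0.7, 0.5, 0, 0, 0, 0, -0.3],
    [0, 0, 0, 0, 0, -7, -0.3],
    [0, 0, 0, 0, 0, -7, -0.3],
    [0, 0, 0, 0, 0, -7, -0.3],
    [0, 0, 0, 0, 0, -7, -0.3],
    [0, 0, 0, 0, 0, 0, -0.3]
  ]
}}

```text
time: 7.42
tool_pos: [0.5596, 0.0163, 0.198]
tool_rot: [-0.0, -0.59, 0.808, 0.0]
contact_force: [-1.0, -0.3, -1.0]
gripper_width: 0.544
grasp_force: 61.8
```

Request:
{"api": "move_arm", "payload": {
  "rows": [
    [0, 0, 0, 0, 0, 0, -0.3],
    [0, 0, 0, 0, 0, 0, -0.3]
  ]
}}

```text
time: 7.58
tool_pos: [0.5599, 0.0164, 0.1982]
tool_rot: [-0.0, -0.588, 0.809, 0.0]
contact_force: [-0.1, 0.3, -0.8]
gripper_width: 0.547
grasp_force: 61.8
```

```bash
python3 - <<'E'
from h import *
s=manip.state(); print(s["joint_pos"],s["tool_pos"],s["contact_force"],s["ft_torque"],s["gripper_width"],s["grasp_force"],s["time"],shift([.5602,.0175,.16]))
F=[]
for n in("scene","top","wrist"):
    f=manip.grab_frame(n); np.savez(n+"3.npz",**f)
    u,v=proj(f,[.56,.0175,.16]).astype(int); print(n,u,v); 
    F.append(f["img"] if n=="wrist" else cv2.resize(f["img"][v-40:v+65,u-52:u+53],(420,420),interpolation=2))
cv2.imwrite("pics/a3.png",cv2.resize(np.hstack([F[0],F[1]]),(800,400)))
cv2.imwrite("pics/w3.png",F[2])
E
```

```text
[-1.03462686e-01 -6.36176316e-02  1.81699792e+00 -1.91047812e-04
  1.38855627e+00 -2.93085153e+00] [0.55987723 0.01641573 0.19818792] [-0.11178499  0.29314768 -0.77433348] [-0.02093722 -0.00684626  0.01598616] 0.547321663672653 61.759756710380316 7.5833 [-1.14070797e-01  1.67586883e-03  3.81876399e+00]
scene 236 228
top 220 206
wrist 282 249
```

View pics/a3.png

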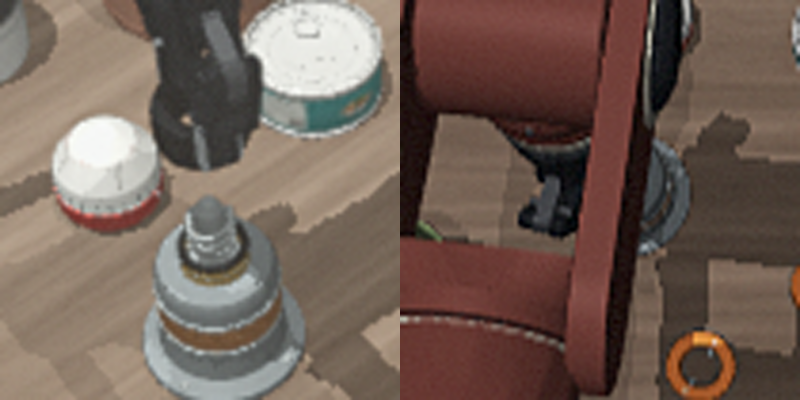

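View pics/w3.png

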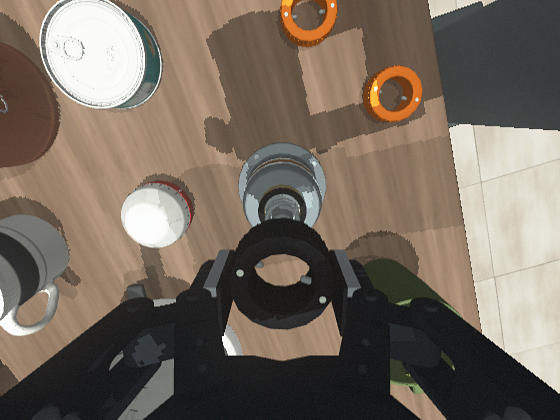

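Wrist view: ring held squarely, dots at (240,273) and (323,299), grinder axis beneath at column 282. Scene view: stud tip is clear below the ring. Now I'll check the ring and grinder axis positions numerically.

```bash
python3 - <<'E'
from h import *
f=dict(np.load("wrist3.npz")); s=manip.state()["tool_pos"]
print("ring top centre by dots",ray(f,281.5,286,.200),"tcp",s)
for z,n in((0,"foot0"),(.075,"housing"),(.089,"collar"),(.124,"tip")): print(n,proj(f,[.5602,.0175,z]))
im=f["img"]; g=cv2.cvtColor(im,cv2.COLOR_BGR2GRAY).astype(int)
for v in(165,175,185,195): print(v,list(g[v,232:334:2]))
t=dict(np.load("top0.npz"));sc=dict(np.load("scene0.npz"))
cv2.imwrite("pics/c4.png",np.hstack([cv2.resize(im[135:225,232:334],(400,353),interpolation=2),cv2.resize(sc["img"][225:300,200:285],(400,353),interpolation=2)]))
E
```

```text
ring top centre by dots [0.56061936 0.0166669  0.2       ] tcp [0.56002632 0.01661874 0.19826753]
foot0 [282.1273994  185.09468458]
housing [282.29748807 205.64156578]
collar [282.34030174 210.81349982]
tip [282.4711316  226.61787731]
165 [np.int64(141), np.int64(135), np.int64(135), np.int64(141), np.int64(149), np.int64(96), np.int64(155), np.int64(162), np.int64(113), np.int64(119), np.int64(104), np.int64(92), np.int64(73), np.int64(61), np.int64(98), np.int64(76), np.int64(67), np.int64(114), np.int64(122), np.int64(86), np.int64(77), np.int64(74), np.int64(74), np.int64(73), np.int64(72), np.int64(68), np.int64(69), np.int64(71), np.int64(70), np.int64(69), np.int64(72), np.int64(90), np.int64(108), np.int64(103), np.int64(69), np.int64(70), np.int64(101), np.int64(68), np.int64(73), np.int64(92), np.int64(84), np.int64(212), np.int64(154), np.int64(158), np.int64(108), np.int64(124), np.int64(125), np.int64(130), np.int64(133), np.int64(127), np.int64(128)]
175 [np.int64(129), np.int64(127), np.int64(124), np.int64(120), np.int64(157), np.int64(158), np.int64(159), np.int64(16
[... 1431 characters left out ...]
np.int64(134), np.int64(166), np.int64(165), np.int64(77), np.int64(126), np.int64(182), np.int64(189), np.int64(166), np.int64(96), np.int64(98), np.int64(96), np.int64(102), np.int64(99), np.int64(54), np.int64(33), np.int64(41), np.int64(39), np.int64(33), np.int64(65), np.int64(108), np.int64(120), np.int64(129), np.int64(115), np.int64(153), np.int64(145), np.int64(133), np.int64(53), np.int64(37), np.int64(43), np.int64(42), np.int64(36), np.int64(69), np.int64(120), np.int64(203), np.int64(202), np.int64(203), np.int64(202), np.int64(171), np.int64(177), np.int64(171), np.int64(87), np.int64(67), np.int64(160), np.int64(132), np.int64(130), np.int64(121), np.int64(124), np.int64(130)]
```

View pics/c4.png

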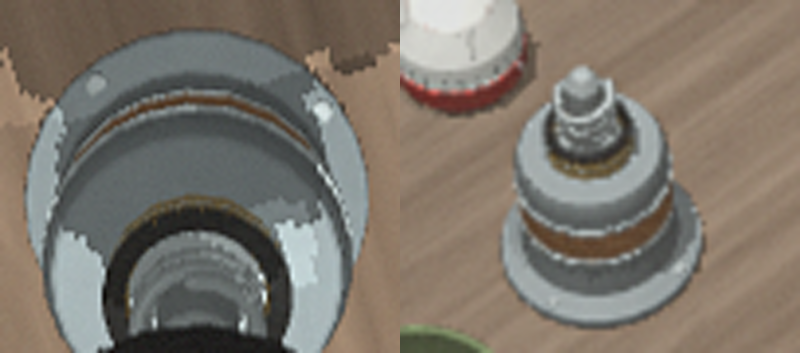

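Axis measures agree: collar and foot are centred at column 282.4, and predicted foot and collar rows match within a pixel or two. Lowering now.

Request:
{"api": "move_arm", "payload": {
  "rows": [
    [-0.09, 0, 1.5, 0, 0, 0, -0.3],
    [0, 0, 1.5, 0, 0, 0, -0.3],
    [0, 0, 1.2, 0, 0, 0, -0.3],
    [0, 0, 0.8, 0, 0, 0, -0.3],
    [0, 0, 0.5, 0, 0, 0, -0.3],
    [0, 0, 0.3, 0, 0, 0, -0.3],
    [0, 0, 0, 0, 0, 0, -0.3],
    [0, 0, 0, 0, 0, 0, -0.3]
  ]
}}

```text
time: 8.4
tool_pos: [0.5607, 0.0176, 0.1408]
tool_rot: [0.0, -0.589, 0.808, -0.0]
contact_force: [0.9, -0.1, -1.2]
gripper_width: 0.543
grasp_force: 61.8
```

Request:
{"api": "move_arm", "payload": {
  "rows": [
    [0, 0, 0.2, 0, 0, 0, -0.3],
    [0, 0, 0.2, 0, 0, 0, -0.3],
    [0, 0, 0.2, 0, 0, 0, -0.3],
    [0, 0, 0.2, 0, 0, 0, -0.3],
    [0, 0, 0.2, 0, 0, 0, -0.3],
    [0, 0, 0, 0, 0, 0, -0.3]
  ]
}}

```text
time: 8.9
tool_pos: [0.56, 0.0177, 0.1297]
tool_rot: [-0.0, -0.589, 0.808, 0.0]
contact_force: [-0.4, 0.0, -1.4]
gripper_width: 0.541
grasp_force: 61.8
```

```bash
cat > st.py <<'E'
from h import *
s=manip.state(); np.set_printoptions(precision=4,suppress=True)
R=toolR(); print("q",s["joint_pos"],"p",s["tool_pos"],"yaw",np.degrees(np.arctan2(R[1,0],R[0,0])),"F",s["contact_force"],"T",s["ft_torque"],s["gripper_width"],s["grasp_force"],s["time"])
E
python3 st.py
```

```text
q [-0.1012  0.0058  1.8696 -0.      1.2671 -2.9316] p [0.56   0.0177 0.1297] yaw -107.83050202162164 F [-0.3699  0.0201 -1.3689] T [0.0351 0.0109 0.003 ] 0.5413362890438533 61.7737774271518 8.9
```

Request:
{"api": "move_arm", "payload": {
  "rows": [
    [0, 0, 0.1, 0, 0, 0, -0.3],
    [0, 0, 0.1, 0, 0, 0, -0.3],
    [0, 0, 0.1, 0, 0, 0, -0.3],
    [0, 0, 0, 0, 0, 0, -0.3]
  ]
}}

```text
time: 9.23
tool_pos: [0.5603, 0.0176, 0.1271]
tool_rot: [-0.0, -0.589, 0.808, 0.0]
contact_force: [-0.1, 0.3, -1.4]
gripper_width: 0.546
grasp_force: 61.8
```

Request:
{"api": "move_arm", "payload": {
  "rows": [
    [0, 0, 0.1, 0, 0, 0, -0.3],
    [0, 0, 0.1, 0, 0, 0, -0.3],
    [0, 0, 0, 0, 0, 0, -0.3]
  ]
}}

```text
time: 9.48
tool_pos: [0.5602, 0.0177, 0.1251]
tool_rot: [-0.0, -0.589, 0.808, 0.0]
contact_force: [-0.1, 0.3, -1.4]
gripper_width: 0.54
grasp_force: 61.8
```

Request:
{"api": "move_arm", "payload": {
  "rows": [
    [0, 0, 0.1, 0, 0, 0, -0.3],
    [0, 0, 0.1, 0, 0, 0, -0.3],
    [0, 0, 0, 0, 0, 0, -0.3]
  ]
}}

```text
time: 9.73
tool_pos: [0.5602, 0.0177, 0.123]
tool_rot: [-0.0, -0.589, 0.808, 0.0]
contact_force: [0.1, -0.3, -1.5]
gripper_width: 0.542
grasp_force: 61.8
```

Request:
{"api": "move_arm", "payload": {
  "rows": [
    [0, 0, 0.1, 0, 0, 0, -0.3],
    [0, 0, 0, 0, 0, 0, -0.3]
  ]
}}

```text
time: 9.9
tool_pos: [0.5603, 0.0176, 0.1221]
tool_rot: [-0.0, -0.589, 0.808, 0.0]
contact_force: [-0.9, -0.1, -1.0]
gripper_width: 0.543
grasp_force: 61.8
```

Request:
{"api": "move_arm", "payload": {
  "rows": [
    [0, 0, 0.1, 0, 0, 0, -0.3],
    [0, 0, 0, 0, 0, 0, -0.3]
  ]
}}

```text
time: 10.07
tool_pos: [0.5605, 0.0176, 0.1213]
tool_rot: [0.0, -0.589, 0.808, -0.0]
contact_force: [0.2, -0.0, -0.0]
gripper_width: 0.541
grasp_force: 61.8
```

Request:
{"api": "move_arm", "payload": {
  "rows": [
    [0, 0, 0.1, 0, 0, 0, -0.3],
    [0, 0, 0, 0, 0, 0, -0.3]
  ]
}}

```text
time: 10.23
tool_pos: [0.5606, 0.0176, 0.121]
tool_rot: [0.0, -0.589, 0.808, -0.0]
contact_force: [-1.1, 0.5, 2.8]
gripper_width: 0.543
grasp_force: 62.2
```

```bash
python3 st.py
```

```text
q [-0.1012  0.0166  1.8744 -0.      1.2502 -2.9316] p [0.5606 0.0176 0.121 ] yaw -107.82940842380425 F [-1.0676  0.5464  2.7731] T [-0.0178  0.2571 -0.0017] 0.5432933871570121 62.23687218502164 10.2333
```

Request:
{"api": "move_arm", "payload": {
  "rows": [
    [0, 0, 0.02, 0, 0, 6, -0.3],
    [0, 0, 0.026, 0, 0, 6, -0.3],
    [0, 0, 0.026, 0, 0, 6, -0.3],
    [0, 0, 0.026, 0, 0, 6, -0.3],
    [0, 0, 0.026, 0, 0, 6, -0.3],
    [0, 0, 0.026, 0, 0, 6, -0.3],
    [0, 0, 0, 0, 0, 0, -0.3]
  ]
}}

```text
time: 10.82
tool_pos: [0.5609, 0.0175, 0.1193]
tool_rot: [0.001, -0.31, 0.951, -0.0]
contact_force: [0.6, -1.1, 1.2]
gripper_width: 0.545
grasp_force: 62.0
```

```bash
python3 st.py
```

```text
q [-0.1013  0.0187  1.8754 -0.0003  1.2461 -2.3016] p [0.5609 0.0175 0.1193] yaw -143.92566112368428 F [ 0.5846 -1.0692  1.2045] T [-0.0865 -0.0351 -0.0784] 0.5447168845874443 61.989118717610836 10.8167
```

Request:
{"api": "move_arm", "payload": {
  "rows": [
    [0, 0, 0.026, 0, 0, 6, -0.3],
    [0, 0, 0.026, 0, 0, 6, -0.3],
    [0, 0, 0.026, 0, 0, 6, -0.3],
    [0, 0, 0.026, 0, 0, 6, -0.3],
    [0, 0, 0.026, 0, 0, 6, -0.3],
    [0, 0, 0.026, 0, 0, 6, -0.3],
    [0, 0, 0, 0, 0, 0, -0.3]
  ]
}}

```text
time: 11.4
tool_pos: [0.5609, 0.0175, 0.1178]
tool_rot: [0.001, -0.002, 1.0, -0.0]
contact_force: [0.2, -0.2, 4.1]
gripper_width: 0.541
grasp_force: 62.0
```

```bash
python3 st.py
```

```text
q [-0.1013  0.0206  1.8762 -0.0001  1.2434 -1.6759] p [0.5609 0.0175 0.1178] yaw -179.78252586937663 F [ 0.2282 -0.1814  4.0751] T [-0.1536 -0.0214 -0.0248] 0.5410970841645647 62.0461814571172 11.4
```

Request:
{"api": "move_arm", "payload": {
  "rows": [
    [0, 0, 0.01, 0, 0, 6, -0.3],
    [0, 0, 0.02, 0, 0, 6, -0.3],
    [0, 0, 0.026, 0, 0, 6, -0.3],
    [0, 0, 0.026, 0, 0, 6, -0.3],
    [0, 0, 0.026, 0, 0, 6, -0.3],
    [0, 0, 0.026, 0, 0, 6, -0.3],
    [0, 0, 0, 0, 0, 0, -0.3]
  ]
}}

```text
time: 11.98
tool_pos: [0.5605, 0.0176, 0.1161]
tool_rot: [0.0, 0.306, 0.952, 0.0]
contact_force: [-0.6, 0.3, 2.7]
gripper_width: 0.546
grasp_force: 62.0
```

```bash
python3 st.py
```

```text
q [-0.1013  0.0223  1.8775  0.0001  1.2414 -1.0492] p [0.5605 0.0176 0.1161] yaw 144.30930983138458 F [-0.5623  0.3219  2.7462] T [ 0.0149  0.0192 -0.0129] 0.5455948313439776 62.02208605594933 11.9833
```

Request:
{"api": "move_arm", "payload": {
  "rows": [
    [0, 0, 0.024, 0, 0, 6, -0.3],
    [0, 0, 0.024, 0, 0, 6, -0.3],
    [0, 0, 0.024, 0, 0, 6, -0.3],
    [0, 0, 0.024, 0, 0, 6, -0.3],
    [0, 0, 0, 0, 0, 0, -0.3]
  ]
}}

```text
time: 12.4
tool_pos: [0.5604, 0.0177, 0.1151]
tool_rot: [-0.0, 0.497, 0.868, 0.0]
contact_force: [-0.4, 0.3, 2.6]
gripper_width: 0.545
grasp_force: 62.0
```

```bash
python3 st.py
```

```text
q [-0.1012  0.0235  1.8782  0.0003  1.2398 -0.6315] p [0.5604 0.0177 0.1151] yaw 120.37641213630529 F [-0.435   0.3144  2.6412] T [ 0.0529  0.0849 -0.0042] 0.5448175307158044 62.02760981395841 12.4
```

Request:
{"api": "move_arm", "payload": {
  "rows": [
    [0, 0, 0.026, 0, 0, 6, -0.3],
    [0, 0, 0.026, 0, 0, 6, -0.3],
    [0, 0, 0.026, 0, 0, 6, -0.3],
    [0, 0, 0, 0, 0, 0, -0.3]
  ]
}}

```text
time: 12.73
tool_pos: [0.5604, 0.0177, 0.1142]
tool_rot: [-0.0, 0.626, 0.779, 0.0]
contact_force: [-0.2, -0.6, 1.4]
gripper_width: 0.541
grasp_force: 62.0
```

```bash
python3 st.py
```

```text
q [-0.1012  0.0246  1.8788  0.0002  1.2382 -0.3181] p [0.5604 0.0177 0.1142] yaw 102.41955900084336 F [-0.1809 -0.5771  1.4339] T [ 0.0104 -0.0006 -0.0364] 0.5413071868489154 62.002245001494884 12.7333
```

Request:
{"api": "move_arm", "payload": {
  "rows": [
    [0, 0, 0.026, 0, 0, 6, -0.3],
    [0, 0, 0.026, 0, 0, 6, -0.3],
    [0, 0, 0, 0, 0, 0, -0.3]
  ]
}}

```text
time: 12.98
tool_pos: [0.5605, 0.0177, 0.1138]
tool_rot: [0.0, 0.704, 0.71, 0.0]
contact_force: [0.9, 0.3, 1.9]
gripper_width: 0.541
grasp_force: 62.0
```

```bash
python3 st.py
```

```text
q [-0.1012  0.0251  1.8789  0.0003  1.2372 -0.1092] p [0.5605 0.0177 0.1138] yaw 90.45403073701135 F [0.8665 0.3043 1.89  ] T [ 0.073  -0.0765 -0.0793] 0.5411538669809473 62.021714206784964 12.9833
```

Request:
{"api": "move_arm", "payload": {
  "rows": [
    [0, 0, 0.026, 0, 0, 6, -0.3],
    [0, 0, 0.026, 0, 0, 6, -0.3],
    [0, 0, 0, 0, 0, 0, -0.3]
  ]
}}

```text
time: 13.23
tool_pos: [0.5605, 0.0177, 0.1132]
tool_rot: [0.0, 0.775, 0.633, 0.0]
contact_force: [0.2, 0.1, 1.8]
gripper_width: 0.541
grasp_force: 62.0
```

```bash
python3 st.py
```

```text
q [-0.1012  0.0258  1.8793  0.0002  1.2362  0.0999] p [0.5605 0.0177 0.1132] yaw 78.47928080209958 F [0.201  0.0628 1.82  ] T [ 0.0175 -0.0067 -0.0048] 0.5406513203101986 62.018940914422274 13.2333
```

Request:
{"api": "move_arm", "payload": {
  "rows": [
    [0, 0, 0.026, 0, 0, 6, -0.3],
    [0, 0, 0.026, 0, 0, 6, -0.3],
    [0, 0, 0, 0, 0, 0, -0.3]
  ]
}}

```text
time: 13.48
tool_pos: [0.5605, 0.0177, 0.1127]
tool_rot: [-0.0, 0.836, 0.548, 0.0]
contact_force: [0.3, -0.3, 1.8]
gripper_width: 0.541
grasp_force: 62.0
```

```bash
python3 st.py
```

```text
q [-0.1012  0.0265  1.8796  0.0002  1.2352  0.309 ] p [0.5605 0.0177 0.1127] yaw 66.49116079048846 F [ 0.3172 -0.3004  1.7844] T [ 0.0077 -0.0852 -0.06  ] 0.5413226409255751 62.01586120761931 13.4833
```

Request:
{"api": "move_arm", "payload": {
  "rows": [
    [0, 0, 0.026, 0, 0, 6, -0.3],
    [0, 0, 0.026, 0, 0, 6, -0.3],
    [0, 0, 0, 0, 0, 0, -0.3]
  ]
}}

```text
time: 13.73
tool_pos: [0.5606, 0.0177, 0.1124]
tool_rot: [0.0, 0.889, 0.458, 0.0]
contact_force: [0.3, 0.5, 3.5]
gripper_width: 0.546
grasp_force: 62.1
```

```bash
python3 st.py
```

```text
q [-0.1012  0.027   1.8796  0.0001  1.2346  0.5183] p [0.5606 0.0177 0.1124] yaw 54.50659959482032 F [0.252  0.5328 3.4624] T [ 0.013   0.0503 -0.0569] 0.54633649499383 62.125310841947794 13.7333
```

Request:
{"api": "move_arm", "payload": {
  "rows": [
    [0, 0, 0.026, 0, 0, 6, -0.3],
    [0, 0, 0.026, 0, 0, 6, -0.3],
    [0, 0, 0, 0, 0, 0, -0.3]
  ]
}}

```text
time: 13.98
tool_pos: [0.5607, 0.0177, 0.1122]
tool_rot: [0.0, 0.932, 0.363, 0.0]
contact_force: [-0.4, 0.5, 5.2]
gripper_width: 0.543
grasp_force: 62.2
```

```bash
python3 st.py
```

```text
q [-0.1012  0.0274  1.8796  0.0001  1.2337  0.7276] p [0.5607 0.0177 0.1122] yaw 42.51239558659165 F [-0.3557  0.5424  5.1935] T [-0.026   0.0456 -0.0986] 0.5433475908224449 62.22804727032781 13.9833
```

Request:
{"api": "move_arm", "payload": {
  "rows": [
    [0, 0, -0.05, 0, 0, 0, -0.3],
    [0, 0, -0.05, 0, 0, 0, -0.3],
    [0, 0, 0, 0, 0, 0, -0.3],
    [0, 0, 0, 0, 0, 0, -0.3]
  ]
}}

```text
time: 14.32
tool_pos: [0.5605, 0.0176, 0.1124]
tool_rot: [0.0, 0.933, 0.361, 0.0]
contact_force: [1.2, -0.4, 1.4]
gripper_width: 0.541
grasp_force: 62.0
```

```bash
python3 st.py
```

```text
q [-0.1013  0.0268  1.8798 -0.      1.2346  0.731 ] p [0.5605 0.0176 0.1124] yaw 42.315162020058665 F [ 1.2095 -0.4361  1.4022] T [ 0.0141 -0.3198  0.1091] 0.5411007048716291 62.0098212081939 14.3167
```

Request:
{"api": "move_arm", "payload": {
  "rows": [
    [0, 0, 0.026, 0, 0, 6, -0.3],
    [0, 0, 0.026, 0, 0, 6, -0.3],
    [0, 0, 0, 0, 0, 0, -0.3],
    [0, 0, 0, 0, 0, 0, -0.3]
  ]
}}

```text
time: 14.65
tool_pos: [0.5603, 0.0177, 0.1122]
tool_rot: [-0.0, 0.965, 0.262, -0.0]
contact_force: [-0.6, -0.5, 4.8]
gripper_width: 0.542
grasp_force: 62.2
```

```bash
python3 st.py
```

```text
q [-0.1013  0.0271  1.8799  0.0001  1.2349  0.9395] p [0.5603 0.0177 0.1122] yaw 30.36684039649261 F [-0.5862 -0.538   4.8025] T [ 0.0473  0.1075 -0.0695] 0.5417027659529161 62.18380375765264 14.65
```

Request:
{"api": "move_arm", "payload": {
  "rows": [
    [0, 0, -0.04, 0, 0, 4, -0.3],
    [0, 0, 0, 0, 0, 4, -0.3],
    [0, 0, 0, 0, 0, 4, -0.3],
    [0, 0, 0, 0, 0, 0, -0.3],
    [0, 0, 0, 0, 0, 0, -0.3]
  ]
}}

```text
time: 15.07
tool_pos: [0.5602, 0.0177, 0.1123]
tool_rot: [-0.0, 0.987, 0.16, -0.0]
contact_force: [-0.4, 0.5, 2.8]
gripper_width: 0.542
grasp_force: 62.1
```

```bash
python3 st.py
```

```text
q [-0.1013  0.0268  1.8801  0.0001  1.2352  1.1489] p [0.5602 0.0177 0.1123] yaw 18.368534444117977 F [-0.4354  0.5131  2.8375] T [-0.0135  0.0028 -0.1074] 0.5418438245520822 62.07330644130707 15.0667
```

Request:
{"api": "move_arm", "payload": {
  "rows": [
    [0, 0, 0, 0, 0, 4, -0.3],
    [0, 0, 0, 0, 0, 4, -0.3],
    [0, 0, 0, 0, 0, 0, -0.3],
    [0, 0, 0, 0, 0, 0, -0.3]
  ]
}}

```text
time: 15.4
tool_pos: [0.56, 0.0177, 0.112]
tool_rot: [-0.0, 0.996, 0.09, -0.0]
contact_force: [-0.6, 1.3, 0.9]
gripper_width: 0.545
grasp_force: 62.0
```

```bash
python3 st.py
```

```text
q [-0.1012  0.027   1.8803  0.0001  1.2352  1.2886] p [0.56   0.0177 0.112 ] yaw 10.367028073418242 F [-0.5926  1.3194  0.9204] T [ 0.0577  0.0008 -0.0075] 0.5448657636087704 61.982114631682634 15.4
```

Request:
{"api": "move_arm", "payload": {
  "rows": [
    [0, 0, 0.017, 0, 0, 4, -0.3],
    [0, 0, 0.017, 0, 0, 4, -0.3],
    [0, 0, 0, 0, 0, 0, -0.3],
    [0, 0, 0, 0, 0, 0, -0.3]
  ]
}}

```text
time: 15.73
tool_pos: [0.5601, 0.0177, 0.1118]
tool_rot: [-0.0, 1.0, 0.021, -0.0]
contact_force: [-0.2, 0.6, 0.8]
gripper_width: 0.543
grasp_force: 62.0
```

```bash
python3 st.py
```

```text
q [-0.1013  0.0273  1.8804  0.0001  1.2345  1.4283] p [0.5601 0.0177 0.1118] yaw 2.359472151892214 F [-0.168   0.5599  0.7512] T [-0.0171  0.1328 -0.0047] 0.5430441286012304 61.976006738841534 15.7333
```

Request:
{"api": "move_arm", "payload": {
  "rows": [
    [0, 0, 0.01, 0, 0, 4, -0.3],
    [0, 0, 0.01, 0, 0, 4, -0.3],
    [0, 0, 0, 0, 0, 0, -0.3],
    [0, 0, 0, 0, 0, 0, -0.3]
  ]
}}

```text
time: 16.07
tool_pos: [0.5602, 0.0177, 0.1116]
tool_rot: [-0.0, 0.999, -0.049, -0.0]
contact_force: [0.4, -0.2, 0.4]
gripper_width: 0.538
grasp_force: 61.9
```

```bash
python3 st.py
```

```text
q [-0.1013  0.0276  1.8804  0.0002  1.234   1.568 ] p [0.5602 0.0177 0.1116] yaw -5.6437253727594126 F [ 0.3866 -0.1725  0.409 ] T [ 0.0521  0.0112 -0.0578] 0.5384720584936392 61.91251114010811 16.0667
```

```bash
echo 'print("J",s["joint_efforts"])' >> st.py; python3 st.py|tail -2
```

```text
q [-0.1013  0.0276  1.8804  0.0002  1.234   1.568 ] p [0.5602 0.0177 0.1116] yaw -5.6437253727594126 F [ 0.3866 -0.1725  0.409 ] T [ 0.0521  0.0112 -0.0578] 0.5384720584936392 61.91251114010811 16.0667
J [ -0.0593 -34.6047 -33.3995  -0.0453  -0.0058   0.0444]
```

Request:
{"api": "move_arm", "payload": {
  "rows": [
    [0, 0, 0.01, 0, 0, 4, -0.3],
    [0, 0, 0.015, 0, 0, 4, -0.3]
  ]
}}

```text
time: 16.23
tool_pos: [0.56, 0.0178, 0.1114]
tool_rot: [-0.0, 0.993, -0.12, -0.0]
contact_force: [-0.6, -0.2, 2.2]
gripper_width: 0.542
grasp_force: 62.0
```

```bash
python3 st.py
```

```text
q [-0.1011  0.0278  1.8806  0.0001  1.234   1.7104] p [0.56   0.0178 0.1114] yaw -13.791306420122314 F [-0.5975 -0.1824  2.1867] T [0.107  0.1052 0.3827] 0.5416065929640941 62.03669018112123 16.2333
J [ -0.8363 -34.3904 -33.5651  -0.0578  -0.2251  -0.3757]
```

Request:
{"api": "move_arm", "payload": {
  "rows": [
    [0, 0, 0, 0, 0, 0, -0.3],
    [0, 0, 0, 0, 0, 0, -0.3]
  ]
}}

```text
time: 16.4
tool_pos: [0.5601, 0.0177, 0.1113]
tool_rot: [-0.0, 0.993, -0.119, -0.0]
contact_force: [-0.3, 0.7, 0.2]
gripper_width: 0.545
grasp_force: 61.9
```

```bash
python3 st.py
```

```text
q [-0.1012  0.0279  1.8807  0.0002  1.2336  1.7076] p [0.5601 0.0177 0.1113] yaw -13.643048366280231 F [-0.3441  0.7401  0.2362] T [0.0541 0.0238 0.0799] 0.5447242214138024 61.87014942057431 16.4
J [ -0.2938 -34.9699 -33.8326  -0.1244  -0.0635   0.0822]
```

Request:
{"api": "move_arm", "payload": {
  "rows": [
    [0, 0, 0.004, 0, 0, 1, -0.3],
    [0, 0, 0.004, 0, 0, 1, -0.3],
    [0, 0, 0.004, 0, 0, 1, -0.3],
    [0, 0, 0.004, 0, 0, 1, -0.3]
  ]
}}

```text
time: 16.73
tool_pos: [0.5602, 0.0177, 0.1113]
tool_rot: [0.0, 0.988, -0.155, -0.0]
contact_force: [-0.4, 0.8, -0.7]
gripper_width: 0.543
grasp_force: 61.9
```

```bash
python3 st.py
```

```text
q [-0.1011  0.028   1.8806 -0.0001  1.2333  1.7815] p [0.5602 0.0177 0.1113] yaw -17.86350952260155 F [-0.428   0.7995 -0.6856] T [0.08   0.0363 0.3928] 0.5428379975735034 61.90564828924835 16.7333
J [ -0.6791 -35.249  -34.167   -0.0372  -0.1005   0.1896]
```

Request:
{"api": "move_arm", "payload": {
  "rows": [
    [0, 0, 0.004, 0, 0, 1, -0.3],
    [0, 0, 0.004, 0, 0, 1, -0.3],
    [0, 0, 0.004, 0, 0, 1, -0.3]
  ]
}}

```text
time: 16.98
tool_pos: [0.5603, 0.0176, 0.1113]
tool_rot: [0.0, 0.983, -0.181, 0.0]
contact_force: [0.4, 0.8, -1.7]
gripper_width: 0.543
grasp_force: 61.9
```

```bash
python3 st.py
```

```text
q [-0.1013  0.0281  1.8805 -0.0002  1.2329  1.8345] p [0.5603 0.0176 0.1113] yaw -20.9094721969744 F [ 0.4295  0.8162 -1.6632] T [ 0.0732 -0.0525  0.3976] 0.5434512990929827 61.859105452895164 16.9833
J [ -0.4479 -35.4553 -34.1642   0.0583   0.0232   0.2123]
```

Request:
{"api": "move_arm", "payload": {
  "rows": [
    [0, 0, 0, 0, 0, 0, -0.3],
    [0, 0, 0, 0, 0, 0, -0.3],
    [0, 0, 0, 0, 0, 0, -0.3]
  ]
}}

```text
time: 17.23
tool_pos: [0.5604, 0.0176, 0.1113]
tool_rot: [0.0, 0.984, -0.181, 0.0]
contact_force: [0.3, -0.3, -1.7]
gripper_width: 0.542
grasp_force: 61.8
```

```bash
python3 st.py; python3 - <<'E'
from h import *
for i in range(6):
    manip.grab_frame("top"); s=manip.state(); print(s["time"],s["ft_torque"],s["contact_force"][2],s["joint_efforts"][5],s["tool_pos"][2])
f=manip.grab_frame("scene"); w=manip.grab_frame("wrist")
cv2.imwrite("pics/c5.png",np.hstack([cv2.resize(f["img"][215:300,190:290],(400,340),interpolation=2),cv2.resize(w["img"][210:340,205:358],(400,340),interpolation=2)]))
np.savez("wrist5.npz",**w)
E
```

```text
q [-0.1014  0.0282  1.8805 -0.0001  1.2329  1.8331] p [0.5604 0.0176 0.1113] yaw -20.83477803951157 F [ 0.3305 -0.2622 -1.7335] T [-0.0112 -0.0911  0.2471] 0.5422178969468838 61.789475390687585 17.2333
J [ -0.1792 -35.7538 -34.2978   0.0624   0.1155   0.2668]
17.2833 [ 0.03409113 -0.10708641  0.26512787] -1.5374085770896933 0.2653288096189499 0.1112843677941302
17.3333 [ 0.00362579 -0.10299983  0.28190544] -1.430709346778587 0.26522884145379066 0.11127833145641657
17.3833 [ 0.03808313 -0.15334542  0.26771288] -1.4271790041833061 0.26511057280004025 0.1112540917596707
17.4333 [ 0.0040037  -0.0942277   0.31700087] -1.137812585126781 0.2647927589714527 0.11129038342627788
17.4833 [-0.04256933 -0.09978538  0.22097451] -2.262454563024184 0.26457399129867554 0.11126344822369451
17.5333 [-0.08920006 -0.09608533  0.26965686] -2.5276438007385207 0.2644512802362442 0.11129627792939255
```

View pics/c5.png

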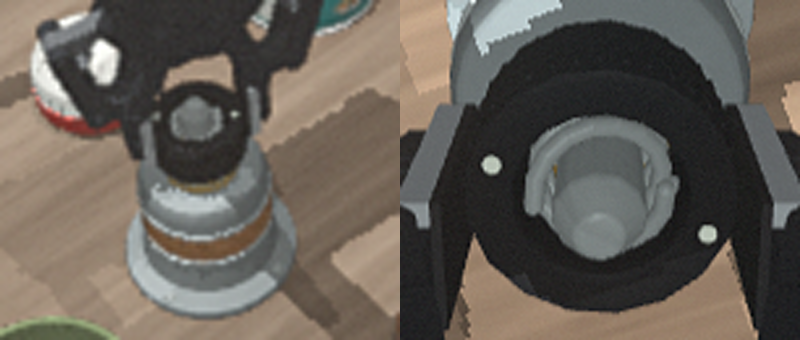

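Picture: the ring is seated squarely around the stud just above the collar, dots unmoved relative to the jaws, so there's no slip. The static torque of about 0.26 N m is a bit above target, so I'll ease back slightly and read it.

Request:
{"api": "move_arm", "payload": {
  "rows": [
    [0, 0, 0, 0, 0, -1, -0.3],
    [0, 0, 0, 0, 0, -1, -0.3],
    [0, 0, 0, 0, 0, -1, -0.3],
    [0, 0, 0, 0, 0, 0, -0.3],
    [0, 0, 0, 0, 0, 0, -0.3],
    [0, 0, 0, 0, 0, 0, -0.3]
  ]
}}

```text
time: 18.13
tool_pos: [0.5604, 0.0176, 0.1113]
tool_rot: [0.0, 0.988, -0.155, 0.0]
contact_force: [1.4, -0.2, -1.3]
gripper_width: 0.544
grasp_force: 61.7
```

```bash
cat > avg.py <<'E'
from h import *
np.set_printoptions(precision=4,suppress=True)
A=[]
for i in range(4):
    manip.grab_frame("top"); s=manip.state(); A.append(np.r_[s["ft_torque"][2],s["contact_force"],s["joint_efforts"][5],s["tool_pos"],s["gripper_width"]])
R=toolR(); print("Tz,F,J6,pos,w",np.mean(A,0),"yaw",np.degrees(np.arctan2(R[1,0],R[0,0])),s["time"])
E
python3 avg.py
```

```text
Tz,F,J6,pos,w [-0.199   1.6309 -1.1195 -3.0113 -0.2214  0.5604  0.0176  0.1114  0.5418] yaw -17.832977383877896 18.3333
```

Request:
{"api": "move_arm", "payload": {
  "rows": [
    [0, 0, 0, 0, 0, 0, 0.0],
    [0, 0, 0, 0, 0, 0, 0.3],
    [0, 0, 0, 0, 0, 0, 0.3],
    [0, 0, 0, 0, 0, 0, 0.3],
    [0, 0, 0, 0, 0, 0, 0.3]
  ]
}}

```text
time: 18.75
tool_pos: [0.5607, 0.0178, 0.1119]
tool_rot: [-0.0, 0.988, -0.155, 0.0]
contact_force: [-0.2, -0.6, 0.8]
gripper_width: 0.647
grasp_force: 0.0
```

```bash
python3 avg.py; python3 - <<'E'
from h import *
w=manip.grab_frame("wrist"); np.savez("wrist6.npz",**w)
def dots(im):
    c=im[220:340,205:358]; m=((c.min(2)>150)).astype(np.uint8); n,l,st,ce=cv2.connectedComponentsWithStats(m)
    return [(st[i,4],(ce[i]+[205,220]).round(1)) for i in range(1,n) if 5<st[i,4]<80]
for k in("wrist3.npz","wrist5.npz","wrist6.npz"): print(dots(np.load(k)["img"]))
E
```

```text
Tz,F,J6,pos,w [ 0.0192 -0.0684 -0.0509 -0.1593 -0.001   0.5605  0.0177  0.1117  0.6491] yaw -17.822594398007986 18.95
[(np.int32(45), array([254.2, 221.8])), (np.int32(49), array([309.3, 222.1])), (np.int32(29), array([239.6, 272.6])), (np.int32(24), array([322.4, 299.3]))]
[(np.int32(12), array([225. , 221.8])), (np.int32(32), array([239.5, 272.5])), (np.int32(27), array([322.4, 299.1]))]
[(np.int32(9), array([225.2, 221.4])), (np.int32(61), array([242.4, 221.8])), (np.int32(31), array([240.1, 271.9])), (np.int32(30), array([322. , 299.5]))]
```

Request:
{"api": "move_arm", "payload": {
  "rows": [
    [0, 0, -0.1, 0, 0, 0, 0.1],
    [0, 0, 0, 0, 0, 0, -0.1],
    [0, 0, 0, 0, 0, 0, -0.3],
    [0, 0, 0, 0, 0, 0, -0.3],
    [0, 0, 0, 0, 0, 0, -0.3],
    [0, 0, 0, 0, 0, 0, -0.3]
  ]
}}

```text
time: 19.5
tool_pos: [0.5604, 0.0176, 0.1125]
tool_rot: [0.0, 0.988, -0.155, 0.0]
contact_force: [-0.8, -1.2, 2.0]
gripper_width: 0.543
grasp_force: 61.3
```

```bash
python3 avg.py
```

```text
Tz,F,J6,pos,w [ 0.0641 -0.9198 -0.4431  2.0402  0.0763  0.5604  0.0176  0.1125  0.5409] yaw -17.826747362730774 19.7
```

Request:
{"api": "move_arm", "payload": {
  "rows": [
    [0, 0, 0, 0, 0, -1, -0.3],
    [0, 0, 0, 0, 0, 0, -0.3]
  ]
}}

```text
time: 19.87
tool_pos: [0.5604, 0.0176, 0.1125]
tool_rot: [-0.0, 0.989, -0.146, 0.0]
contact_force: [-0.9, -0.7, 2.0]
gripper_width: 0.544
grasp_force: 61.3
```

```bash
python3 avg.py
```

```text
Tz,F,J6,pos,w [-0.2353 -1.244  -1.097   2.3479 -0.2429  0.5604  0.0176  0.1125  0.5414] yaw -16.850724260250878 20.0667
```

Request:
{"api": "move_arm", "payload": {
  "rows": [
    [0, 0, 0, 0, 0, -1, -0.3],
    [0, 0, 0, 0, 0, 0, -0.3]
  ]
}}

```text
time: 20.23
tool_pos: [0.5605, 0.0176, 0.1125]
tool_rot: [0.0, 0.991, -0.137, 0.0]
contact_force: [-0.5, -0.8, 2.0]
gripper_width: 0.542
grasp_force: 61.3
```

```bash
python3 avg.py
```

```text
Tz,F,J6,pos,w [-0.2073 -1.1768 -1.2803  2.328  -0.2265  0.5605  0.0176  0.1125  0.5445] yaw -15.82734382652596 20.4333
```

Request:
{"api": "move_arm", "payload": {
  "rows": [
    [0, 0, -0.04, 0, 0, -1.5, -0.3],
    [0, 0, -0.02, 0, 0, -1.5, -0.3],
    [0, 0, -0.01, 0, 0, -1.5, -0.3],
    [0, 0, -0.01, 0, 0, -1.5, -0.3],
    [0, 0, 0, 0, 0, 0, -0.3]
  ]
}}

```text
time: 20.85
tool_pos: [0.5607, 0.0175, 0.1128]
tool_rot: [0.0, 0.996, -0.085, 0.001]
contact_force: [2.6, -1.7, -1.5]
gripper_width: 0.543
grasp_force: 61.5
```

```bash
python3 avg.py
```

```text
Tz,F,J6,pos,w [-0.1548  3.3882 -1.711  -2.7673 -0.178   0.5607  0.0175  0.1129  0.5435] yaw -9.849205638472435 21.05
```

Request:
{"api": "move_arm", "payload": {
  "rows": [
    [0, 0, -0.007, 0, 0, -1.5, -0.3],
    [0, 0, -0.007, 0, 0, -1.5, -0.3],
    [0, 0, -0.007, 0, 0, -1.5, -0.3],
    [0, 0, -0.007, 0, 0, -1.5, -0.3],
    [0, 0, 0, 0, 0, 0, -0.3]
  ]
}}

```text
time: 21.47
tool_pos: [0.5601, 0.0179, 0.1131]
tool_rot: [-0.0, 0.999, -0.033, -0.0]
contact_force: [0.8, -0.4, -2.3]
gripper_width: 0.548
grasp_force: 62.1
```

```bash
python3 avg.py
```

```text
Tz,F,J6,pos,w [-0.0913  1.8217 -0.4192 -2.1976 -0.1046  0.5601  0.0179  0.1131  0.5401] yaw -3.849677070482269 21.6667
```

Request:
{"api": "move_arm", "payload": {
  "rows": [
    [0, 0, -0.007, 0, 0, -1.5, -0.3],
    [0, 0, -0.007, 0, 0, -1.5, -0.3],
    [0, 0, -0.007, 0, 0, -1.5, -0.3],
    [0, 0, -0.007, 0, 0, -1.5, -0.3],
    [0, 0, 0, 0, 0, 0, -0.3]
  ]
}}

```text
time: 22.08
tool_pos: [0.5597, 0.018, 0.1133]
tool_rot: [-0.0, 1.0, 0.019, -0.001]
contact_force: [-0.0, 0.4, -2.3]
gripper_width: 0.539
grasp_force: 62.1
```

```bash
python3 avg.py
```

```text
Tz,F,J6,pos,w [-0.0819 -0.7495  0.6544 -2.0775 -0.0991  0.5598  0.018   0.1133  0.541 ] yaw 2.1459739342377064 22.2833
```

Request:
{"api": "move_arm", "payload": {
  "rows": [
    [0, 0, -0.007, 0, 0, -1.5, -0.3],
    [0, 0, -0.007, 0, 0, -1.5, -0.3],
    [0, 0, -0.007, 0, 0, -1.5, -0.3],
    [0, 0, -0.007, 0, 0, -1.5, -0.3],
    [0, 0, 0, 0, 0, 0, -0.3]
  ]
}}

```text
time: 22.7
tool_pos: [0.5598, 0.0178, 0.1135]
tool_rot: [-0.0, 0.997, 0.071, -0.001]
contact_force: [0.1, 1.1, -3.1]
gripper_width: 0.543
grasp_force: 62.0
```

```bash
python3 avg.py
```

```text
Tz,F,J6,pos,w [-0.0932 -0.5559  0.725  -3.5875 -0.08    0.5599  0.0178  0.1135  0.5398] yaw 8.142289473744176 22.9
```

Request:
{"api": "move_arm", "payload": {
  "rows": [
    [0, 0, -0.007, 0, 0, -2, -0.3],
    [0, 0, -0.007, 0, 0, -2, -0.3],
    [0, 0, -0.007, 0, 0, -2, -0.3],
    [0, 0, -0.007, 0, 0, -2, -0.3],
    [0, 0, 0, 0, 0, 0, -0.3]
  ]
}}

```text
time: 23.32
tool_pos: [0.5601, 0.0176, 0.1139]
tool_rot: [0.0, 0.99, 0.141, -0.0]
contact_force: [0.2, 0.6, -3.8]
gripper_width: 0.541
grasp_force: 62.1
```

```bash
python3 avg.py
```

```text
Tz,F,J6,pos,w [ 0.0586  0.333   0.3841 -5.7237  0.026   0.5601  0.0176  0.1139  0.5424] yaw 16.139959537513008 23.5167
```

Request:
{"api": "move_arm", "payload": {
  "rows": [
    [0, 0, -0.009, 0, 0, -2, -0.3],
    [0, 0, -0.009, 0, 0, -2, -0.3],
    [0, 0, -0.009, 0, 0, -2, -0.3],
    [0, 0, -0.009, 0, 0, -2, -0.3],
    [0, 0, 0, 0, 0, 0, -0.3]
  ]
}}

```text
time: 23.93
tool_pos: [0.56, 0.0175, 0.1142]
tool_rot: [0.0, 0.978, 0.209, -0.0]
contact_force: [-0.2, 0.1, -5.8]
gripper_width: 0.542
grasp_force: 62.3
```

```bash
python3 avg.py
```

```text
Tz,F,J6,pos,w [ 0.0071 -0.7647 -0.1765 -6.0525 -0.0103  0.56    0.0175  0.1142  0.5408] yaw 24.125983879024943 24.1333
```

Request:
{"api": "move_arm", "payload": {
  "rows": [
    [0, 0, -0.009, 0, 0, -2, -0.3],
    [0, 0, -0.009, 0, 0, -2, -0.3],
    [0, 0, -0.009, 0, 0, -2, -0.3],
    [0, 0, -0.009, 0, 0, -2, -0.3],
    [0, 0, 0, 0, 0, 0, -0.3]
  ]
}}

```text
time: 24.55
tool_pos: [0.5606, 0.0177, 0.1146]
tool_rot: [0.0, 0.961, 0.277, 0.0]
contact_force: [2.8, -0.9, -8.4]
gripper_width: 0.543
grasp_force: 62.7
```

```bash
python3 avg.py
```

```text
Tz,F,J6,pos,w [ -0.0046   3.1587   0.8337 -10.2641  -0.0265   0.5606   0.0177   0.1147
   0.5382] yaw 32.123072455792254 24.75
```

Request:
{"api": "move_arm", "payload": {
  "rows": [
    [0, 0, -0.009, 0, 0, -2, -0.3],
    [0, 0, -0.009, 0, 0, -2, -0.3],
    [0, 0, -0.009, 0, 0, -2, -0.3],
    [0, 0, -0.009, 0, 0, -2, -0.3],
    [0, 0, 0, 0, 0, 0, -0.3]
  ]
}}

```text
time: 25.17
tool_pos: [0.5594, 0.0174, 0.1149]
tool_rot: [-0.0, 0.939, 0.343, -0.001]
contact_force: [-2.0, -1.7, -7.2]
gripper_width: 0.539
grasp_force: 63.3
```

```bash
python3 avg.py
```

```text
Tz,F,J6,pos,w [-0.0156 -3.0278 -1.6185 -7.1819 -0.0268  0.5594  0.0174  0.1149  0.5407] yaw 40.12585579906989 25.3667
```

Request:
{"api": "move_arm", "payload": {
  "rows": [
    [0, 0, 0.06, 0, 0, 0, -0.3],
    [0, 0, 0.05, 0, 0, 0, -0.3],
    [0, 0, 0.012, 0, 0, 3, -0.3],
    [0, 0, 0.012, 0, 0, 3, -0.3],
    [0, 0, 0.012, 0, 0, 3, -0.3],
    [0, 0, 0.012, 0, 0, 3, -0.3],
    [0, 0, 0.012, 0, 0, 3, -0.3],
    [0, 0, 0.012, 0, 0, 3, -0.3],
    [0, 0, 0.012, 0, 0, 3, -0.3],
    [0, 0, 0.012, 0, 0, 3, -0.3],
    [0, 0, 0, 0, 0, 0, -0.3],
    [0, 0, 0, 0, 0, 0, -0.3]
  ]
}}

```text
time: 26.37
tool_pos: [0.5606, 0.018, 0.1138]
tool_rot: [-0.0, 0.99, 0.141, 0.0]
contact_force: [-2.7, 1.0, -3.6]
gripper_width: 0.54
grasp_force: 63.7
```

```bash
python3 avg.py
```

```text
Tz,F,J6,pos,w [-0.0331 -3.0086  1.6599 -2.7755 -0.0341  0.5607  0.018   0.1138  0.5424] yaw 16.201947995008194 26.5667
```

Request:
{"api": "move_arm", "payload": {
  "rows": [
    [0, 0, 0.009, 0, 0, 2, -0.3],
    [0, 0, 0.009, 0, 0, 2, -0.3],
    [0, 0, 0.009, 0, 0, 2, -0.3],
    [0, 0, 0, 0, 0, 0, -0.3]
  ]
}}

```text
time: 26.9
tool_pos: [0.5608, 0.0178, 0.1136]
tool_rot: [-0.0, 0.996, 0.089, 0.001]
contact_force: [-1.3, 1.3, -2.7]
gripper_width: 0.541
grasp_force: 63.8
```

```bash
python3 avg.py
```

```text
Tz,F,J6,pos,w [ 0.0502 -2.4393  2.368  -1.5713  0.0722  0.5608  0.0178  0.1136  0.5392] yaw 10.213671646844196 27.1
```

Request:
{"api": "move_arm", "payload": {
  "rows": [
    [0, 0, 0.009, 0, 0, 2, -0.3],
    [0, 0, 0.009, 0, 0, 2, -0.3],
    [0, 0, 0.009, 0, 0, 2, -0.3],
    [0, 0, 0, 0, 0, 0, -0.3]
  ]
}}

```text
time: 27.43
tool_pos: [0.5608, 0.0177, 0.1133]
tool_rot: [0.0, 0.999, 0.036, 0.001]
contact_force: [-2.5, 2.4, -0.3]
gripper_width: 0.54
grasp_force: 64.0
```

```bash
python3 avg.py
```

```text
Tz,F,J6,pos,w [ 0.0848 -2.1602  1.865  -0.1104  0.0968  0.5608  0.0177  0.1133  0.5426] yaw 4.211550869429552 27.6333
```

Request:
{"api": "move_arm", "payload": {
  "rows": [
    [0, 0, 0.009, 0, 0, 2, -0.3],
    [0, 0, 0.009, 0, 0, 2, -0.3],
    [0, 0, 0.009, 0, 0, 2, -0.3],
    [0, 0, 0, 0, 0, 0, -0.3]
  ]
}}

```text
time: 27.97
tool_pos: [0.5607, 0.0176, 0.1131]
tool_rot: [0.0, 1.0, -0.016, 0.0]
contact_force: [-3.1, 2.0, 2.5]
gripper_width: 0.537
grasp_force: 64.2
```

```bash
python3 avg.py
```

```text
Tz,F,J6,pos,w [ 0.135  -2.4399  1.7202  2.2888  0.1494  0.5607  0.0176  0.113   0.5404] yaw -1.7836259644657233 28.1667
```

Request:
{"api": "move_arm", "payload": {
  "rows": [
    [0, 0, 0, 0, 0, 2, -0.3],
    [0, 0, 0, 0, 0, 2, -0.3],
    [0, 0, 0, 0, 0, 2, -0.3],
    [0, 0, 0, 0, 0, 0, -0.3]
  ]
}}

```text
time: 28.5
tool_pos: [0.5607, 0.0177, 0.1129]
tool_rot: [-0.0, 0.998, -0.068, 0.0]
contact_force: [-3.1, 2.4, 1.4]
gripper_width: 0.542
grasp_force: 64.3
```

```bash
python3 avg.py
```

```text
Tz,F,J6,pos,w [ 0.1424 -2.5685  2.0278  2.3208  0.1678  0.5607  0.0176  0.1128  0.5415] yaw -7.7925259543475995 28.7
```

Request:
{"api": "move_arm", "payload": {
  "rows": [
    [0, 0, 0.005, 0, 0, 2, -0.3],
    [0, 0, 0.005, 0, 0, 2, -0.3],
    [0, 0, 0.005, 0, 0, 2, -0.3],
    [0, 0, 0, 0, 0, 0, -0.3]
  ]
}}

```text
time: 29.03
tool_pos: [0.5607, 0.0176, 0.1126]
tool_rot: [0.0, 0.993, -0.12, 0.0]
contact_force: [-1.6, 2.4, 1.9]
gripper_width: 0.544
grasp_force: 64.3
```

```bash
python3 avg.py
```

```text
Tz,F,J6,pos,w [ 0.2075 -1.6825  1.8851  2.1678  0.2152  0.5607  0.0176  0.1126  0.5407] yaw -13.78351628497837 29.2333
```

Torque is 0.21 N m about 27° past the clear onset at yaw ≈13°, so it's snug. Releasing and withdrawing.

Request:
{"api": "move_arm", "payload": {
  "rows": [
    [0, 0, 0, 0, 0, 0, 0.0],
    [0, 0, 0, 0, 0, 0, 0.3],
    [0, 0, 0, 0, 0, 0, 0.5],
    [0, 0, 0, 0, 0, 0, 0.5],
    [0, 0, 0, 0, 0, 0, 0.5],
    [0, 0, -0.5, 0, 0, 0, 0.5],
    [0, 0, -1, 0, 0, 0, 0.5],
    [0, 0, -1.5, 0, 0, 0, 0.5],
    [0, 0, -2, 0, 0, 0, 0.5],
    [0, 0, -2, 0, 0, 0, 0.5],
    [0, 0, -2, 0, 0, 0, 0.5],
    [0, 0, -2, 0, 0, 0, 0.5],
    [0, 0, 0, 0, 0, 0, 0.5],
    [0, 0, 0, 0, 0, 0, 0.5]
  ]
}}

```text
time: 30.4
tool_pos: [0.5614, 0.0175, 0.2248]
tool_rot: [-0.0, 0.993, -0.12, 0.002]
contact_force: [-0.5, 0.1, -1.7]
gripper_width: 0.75
grasp_force: 0.0
```

```bash
python3 - <<'E'
from h import *
f=manip.grab_frame("scene"); w=manip.grab_frame("wrist")
cv2.imwrite("pics/c7.png",np.hstack([cv2.resize(f["img"][150:380,120:426],(400,300)),cv2.resize(w["img"],(400,300))]))
s=manip.state(); print(s["time"],s["contact_force"])
E
```

```text
30.5 [ 0.26571651  0.3815853  -0.66975403]
```

View pics/c7.png

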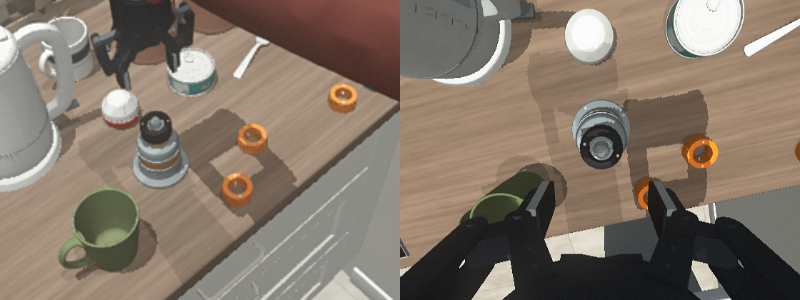

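The ring sits level on the stud, in the scene crop at (155,127). The gripper is clear and everything else stands where it was.

```bash
python3 -c "
from plant import manip
print(manip.job_done())"
```

```text
the job is handed in; nothing more can be done
None
```

The ring is screwed onto the stud and left snug on the collar: I stopped about 27° (0.075 turn) past first resistance, at about 0.21 N m against the 0.15–0.2 target, after a first pass reached about 0.27 N m and I backed it off and retightened; the gripper is clear, nothing else visibly moved, and the job is handed in at about 30.5 s with no verdict returned.

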